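Load a stone on the drill stand and hold its guide arm at 70 mm

TASK

Pick up the backplate that has the stone block cemented on it and lower it gently over the two dowels of the drill stand until it lies flush on the base, then let go of it. Then push in the lock button of the drill-guide arm, draw the arm out by its grip post to the 70 mm line of its scale, and finish while still gripping the post and holding the arm at that line against its return spring, ready for the hole to be drilled. Leave everything else on the bench where it is.

Things in the scene. Friction and masses are not known exactly. Their poses are not given: they have to be found in the camera images.
- backplate: The work: aluminium plate 90 (x) x 130 (y) x 10 mm, about 0.45 kg, flat on the bench to the robot's right. Two 9.5 mm through-holes at x 0, y +52 and -52 mm. A greenish-grey stone block 36 (x) x 60 (y) x 28 mm is cemented on its middle (top 38 mm above the plate's underside); grip it across the 36 mm. Origin: centre of the underside, z up. It fits the dowels either way round.
- drill_stand: Small bench drill stand, fixed: grey cast base, x -75 to 75, y -150 to 235 mm, top 22 mm above the bench, wider at the rear for the column (20 mm thick at x 138, y -80 mm, 257 mm high; head and drill turned away to the back). Origin on the bench; y along the guide arm, x away from the robot. Arm sleeve: 34 mm square grey box on a bracket, y 95 (mouth, 40 mm collar) to 232 mm, top at 102 mm.
- seat (a point): Point on the base's top face midway between the two dowels (stand frame 0, -70, 22 mm). When the plate is home its origin is here, and its long axis is along the stand's y.
- dowel_left (a point): Tip of the dowel at the +y side (stand frame 0, -18, 40 mm). Dowels: 8 mm diameter, 18 mm high above the base, last 5 mm tapered to 4.4 mm.
- dowel_right (a point): Tip of the other dowel (stand frame 0, -122, 40 mm).
- lock_button (a joint): How far the lock button is pushed in, m: 0 out (arm locked in its parked position), 0.006 fully in. Over 0.0045 the arm is free. It takes about 2.5 N and stays in where it is pushed.
- lock_top (a point): Centre of the top of the lock button: a 20 mm round steel button on top of the sleeve (stand frame 0, 145, 112 mm), pressed straight down 6 mm; at its end it stands 1 mm above its bezel.
- guide_arm (a joint): How far the guide arm is drawn out of its sleeve, m: 0 parked, 0.1 at its stop; the number of the scale line at the sleeve's mouth (0.070 = 70 mm line). It slides towards the stand's -y. A return spring pulls it back home: 3 N parked, 6 N at 70 mm.
- grip_post (a point): Upright round ribbed steel post on top of the guide arm, 14 mm diameter, 36 mm high (20 mm foot, 4 mm high). Origin: centre of its underside on the arm's top face, 92 mm above the bench, at y 50 mm of the stand with the arm parked, 45 mm in front of the sleeve's mouth. It moves with the arm; axes as the stand's.
- guide_bush (a point): Underside centre of the drill bush, a 22 mm round, 27 mm high sleeve at the arm's free end, 30 mm beyond the post; 66 mm above the bench, 6 mm over the stone of a seated plate. The arm: steel bar 20 mm wide, 14 mm high (78 to 92 mm above the bench), dark scale lines across its top every 10 mm, long ones at 0, 50, 100. The line level with the sleeve's mouth is the reading.
- chuck_key: Bystander: small T-shaped steel chuck key, 60 mm, lying on the stand's base behind the guide arm.
- bur_block: Bystander: wooden block 45 x 130 x 30 mm with upright burs, to about 60 mm high.
- loupe: Bystander: black folding loupe, 34 mm across, 26 mm high, between the robot and the stand.
- glass_jar: Bystander: clear jar with white cap, 68 mm across, 75 mm high.
- spare_plate: Bystander: smaller bare holed aluminium plate 60 x 95 x 8 mm, no stone on it.
- brass_stamp: Bystander: turned brass hand stamp, 26 mm across, 54 mm high, standing.
Not all that is in view belongs to the job. What is shaped like the backplate but green or yellow is not meant.

How it is judged:
By the outcome, as a careful person would: the job done as asked, in the order asked, and still so for the second after the job is handed in, while the arm keeps its last pose, push and grip.
It also fails if it takes over 64 s, if anything falls off the work surface, if the arm or the gripper's body presses on something with over 40 N, if the wrist force passes 120 N, or if a joint passes its speed limit or range.

ROBOT

A 7-joint arm with a two-finger parallel gripper is mounted at the origin on the work surface. World frame = base frame: x ahead of the robot, y to its left, z up, the work surface at z = 0. Lengths are in mm, angles in rad, forces in N, time in s.
With the tool pointing down it reaches from about 400 to 875 mm from the base axis. Payload 4.4 kg.
Tool frame: the origin (TCP) lies at the very end of the fingers, on their centre line; the grasp point (between the pads) lies ctrl.grip_point_offset behind it (ctrl.grip_point_offset is the distance from the TCP to the grasp point, in mm); z points along the fingers, y is the line along which they close (so a half turn about z gives the same grasp; the last joint's range is limited). The gripper opens to 85 mm and grips with 20 to 120 N. Pads are 22 mm wide; open, the fingers measure 114 mm over their backs; the gripper's body (76 mm by 85 mm) begins 54 mm behind the grasp point. The pads swing forward as they close: fully open they stand 13 mm farther back than shut.
Start: joints at [-1.38, 0.628, 0.038, 1.517, -0.027, 0.996, -0.02], TCP at [165.066, 628.706, 231.313] pointing down, gripper open.
Joint ranges: [-3.06, 3.06], [-0.37, 2.12], [-1.25, 1.32], [0.18, 2.47], [-1.1, 4.24], [0.23, 1.98], [-2.94, 2.94]. Speed limits (rad/s): [2.57, 2.57, 3.14, 3.14, 3.14, 3.14, 3.14].

INTERFACE

Orientations are given as [roll, pitch, yaw] about the fixed x, y, z axes, in that order (R = Rz(yaw) Ry(pitch) Rx(roll)).
In Python, from cell import read_state, cams, ctrl, models gives the robot as it stands. The module is installed in compiled form; this text tells all that it offers.
- The arm moves only by the tool creep_tool, called after "Call:" as name([rows], argument=value, ...), one row to a line, values as JSON. Schema: {"type":"object","properties":{"segments":{"type":"array","items":{"type":"object","properties":{"sx":{"type":"number"},"sy":{"type":"number"},"sz":{"type":"number"},"ax":{"type":"number"},"ay":{"type":"number"},"az":{"type":"number"},"finger_gap":{"type":"number"}},"additionalProperties":false,"required":["finger_gap"]},"minItems":1,"maxItems":12},"only":{"type":"string"},"quiet":{"type":"boolean"},"lines":{"type":"string"}},"required":["segments"],"additionalProperties":false}. segments is a list of rows, 1 to 12 of them, each an object with the fields sx, sy, sz (the shift in mm), ax, ay, az (a rotation vector in rad), finger_gap (the finger opening in mm); a field left out counts as zero (the opening has to be given); each row shifts and turns the commanded pose from where the row before left it, along the tool's axes as they then stand; what a row does not reach is not made up. A row lasts 1/10 s, in which the tool goes at most 50 mm and 0.15 rad, less where a joint would pass 70% of its speed; a pose out of reach is approached as far as the arm can. The fingers move at their own pace and stop on an object; the grip force is fixed at half the most. Time passes only in rows, so rows that do not move let the fingers close. The tool returns the time, the measured TCP pose, the force, the opening and the grip force at its end. only (a regular expression) keeps the lines of the reply that match it, lines (a string "A,B") keeps lines A to B, and quiet returns only ok. Input that does not fit is refused with a message, and nothing moves.
- read_state(): the state, without advancing time (a new reading comes with each control period).
- cams.get_image(name): name is "scene" or "top" or "wrist"; returns (picture, depth): 400x640x3 uint8, blue, green, red; 400x640 float32, mm along the optical axis (not along the pixel's ray), 0 where there is no reading.
- cams.calibration(name): a dict with "fx", "fy", "cx", "cy" (pixels), "rvec" (rotation vector, rad) and "tvec" (3), from world to camera coordinates, as OpenCV has them; the wrist camera has in their place "hand_eye" (4x4, takes a point from camera to tool coordinates, whose origin is the TCP and whose axes are the flange's). Camera axes: x right, y down, z forward; pixel columns grow to the right and rows downward; lengths in mm; the calibration is good to about 2 mm. A picture is of the moment at which its call begins: read the wrist's pose just before it. calibration takes no time and is no camera call.
- ctrl.finish_job(): hands the job in; it is judged then, once.
Trained networks look in the newest picture that a camera, given by its name, has taken for a name from the list of things; names that differ only in an ending like _2 or _b are one class to them, and where a whole thing is asked for, a point or a joint stands for the part that bears it (a point fixed in the world has none). Each returns a list of dicts, best first, with "confidence" (0 to 1); they miss things now and then, are a little off and sometimes report something else, mostly with a low value. They report only what shows in the picture. A call takes as long as a camera call. They do not tell look-alikes from the thing itself.
- models.search_frame(thing, camera): "extent" ([left, top, right, bottom] in pixels, round what is visible of it).
- models.mark_of(thing, camera): "position" ([column, row] in pixels: a listed point, or the origin of a listed thing).
The state is a dict: "clock": time; "qpos": joint angles; "qd": joint speeds; "tau": joint torques, N m; "eef_pos": TCP position; "tool_rot": TCP orientation; "force": force on the tool from outside, world axes, zero at the start; "torque": the same for the moment, N m; "width": finger opening in mm; "gripper_force": force on a finger pad.
Only numpy, scipy, OpenCV 4.12 (cv2) and the standard library are available. Lean on these libraries where they do the work, as an engineer would, in place of code of your own. Each camera call takes 0.05 s, during which the arm holds its last target. There are 200 camera calls.

## Working session

There is one attempt and no reset: what is moved stays moved. The work goes in short steps, Python scripts to look and compute and a tool call to move; the robot and the scene stay as the last step left them, time stands still between calls to the robot, and variables do not carry over. Pictures are saved under pics/ and viewed, at most 10 in all, crops included, and the job is handed in when it is done.

```bash
mkdir -p pics
```

Create h.py:
```python
import numpy as np, cv2
from scipy.spatial.transform import Rotation as R
from cell import read_state, cams, ctrl, models
def cam(name, s=None):
    c=cams.calibration(name); K=np.array([[c['fx'],0,c['cx']],[0,c['fy'],c['cy']],[0,0,1]])
    if 'hand_eye' in c:
        s=s or read_state(); T=np.eye(4); T[:3,:3]=R.from_euler('xyz',s['tool_rot']).as_matrix(); T[:3,3]=s['eef_pos']
        M=np.linalg.inv(T@np.array(c['hand_eye']))
    else:
        M=np.eye(4); M[:3,:3]=cv2.Rodrigues(np.array(c['rvec'],float))[0]; M[:3,3]=np.ravel(c['tvec'])
    return K,M
def proj(KM,P):
    K,M=KM; p=(M[:3,:3]@np.atleast_2d(P).T+M[:3,3:]); q=K@p; return (q[:2]/q[2]).T
def ray(KM,uv):
    K,M=KM; d=M[:3,:3].T@np.linalg.inv(K)@np.array([*uv,1.]); o=-M[:3,:3].T@M[:3,3]; return o,d
def atz(KM,uv,z):
    o,d=ray(KM,uv); return o+d*(z-o[2])/d[2]
def atdepth(KM,uv,dep):
    o,d=ray(KM,uv); return o+d*dep
def tri(obs):
    A=np.zeros((3,3));b=np.zeros(3)
    for KM,uv in obs:
        o,d=ray(KM,uv); d=d/np.linalg.norm(d); Q=np.eye(3)-np.outer(d,d); A+=Q;b+=Q@o
    p=np.linalg.solve(A,b); return p, [np.round(proj(KM,p)[0]-uv,1) for KM,uv in obs]
def cloud(KM,depth):
    v,u=np.indices(depth.shape); K,M=KM
    d=np.stack([(u-K[0,2])/K[0,0],(v-K[1,2])/K[1,1],np.ones_like(depth)],-1)*depth[...,None]
    return (d-M[:3,3])@M[:3,:3]
```

Run:
```python
from h import *
np.set_printoptions(precision=1,suppress=True)
for n in ('scene','top'):
    im,d=cams.get_image(n); cv2.imwrite(f'pics/{n}0.png',im); np.savez(f'pics/{n}0.npz',im=im,d=d)
    KM=cam(n); print(n,'campos',-KM[1][:3,:3].T@KM[1][:3,3])
    for t in ['backplate','drill_stand','spare_plate','chuck_key','loupe','glass_jar']:
        print(t,[(np.round(x['extent']).tolist(),round(x['confidence'],2)) for x in models.search_frame(t,n)[:3]])
    for t in ['backplate','seat','dowel_left','dowel_right','lock_top','grip_post','guide_bush']:
        print(t,[(np.round(x['position'],1).tolist(),round(x['confidence'],2)) for x in models.mark_of(t,n)[:3]])
print(ctrl.grip_point_offset, read_state())
```

```text
scene campos [1430.5  -45.8  847. ]
backplate [([214.0, 174.0, 258.0, 203.0], 0.73), ([152.0, 181.0, 202.0, 211.0], 0.69), ([202.0, 211.0, 247.0, 242.0], 0.61)]
drill_stand [([291.0, 188.0, 436.0, 271.0], 0.64)]
spare_plate []
chuck_key []
loupe [([269.0, 192.0, 289.0, 203.0], 0.49)]
glass_jar [([194.0, 247.0, 222.0, 288.0], 0.59), ([198.0, 213.0, 249.0, 241.0], 0.49)]
backplate [([173.9, 195.9], 0.97), ([222.0, 225.3], 0.93), ([237.1, 190.2], 0.55)]
seat [([327.8, 225.0], 0.81)]
dowel_left [([344.8, 218.3], 0.91)]
dowel_right [([307.6, 215.2], 0.95), ([272.0, 200.0], 0.45)]
lock_top [([401.0, 201.3], 0.47)]
grip_post [([371.1, 208.0], 0.88), ([309.8, 220.1], 0.54)]
guide_bush [([357.5, 217.9], 0.87)]
top campos [ 403.7  -24.8 1394.7]
backplate [([368.0, 234.0, 415.0, 283.0], 0.72), ([429.0, 226.0, 481.0, 267.0], 0.66), ([375.0, 180.0, 420.0, 221.0], 0.58)]
drill_stand [([199.0, 93.0, 339.0, 214.0], 0.66)]
spare_plate [([132.0, 183.0, 157.0, 203.0], 0.76)]
chuck_key []
loupe [([339.0, 232.0, 360.0, 247.0], 0.66)]
glass_jar [([391.0, 126.0, 412.0, 151.0], 0.67)]
backplate [([449.1, 246.8], 0.96), ([397.5, 199.8], 0.85), ([393.0, 261.4], 0.71)]
seat [([305.8, 189.2], 0.62)]
dowel_left [([286.4, 186.1], 0.96)]
dowel_right [([321.7, 190.5], 0.69)]
lock_top [([233.0, 184.5], 0.49)]
grip_post [([262.3, 182.7], 0.63)]
guide_bush [([274.9, 185.4], 0.58), ([231.3, 180.1], 0.37)]
18.700000000000003 {'clock': 1.4, 'qpos': array([-1.4,  0.6,  0. ,  1.5, -0. ,  1. , -0. ]), 'qd': array([-0.,  0., -0.,  0., -0.,  0., -0.]), 'tau': array([ -0. , -56.3,   1.2, -19.4,   0. ,   0. ,   0. ]), 'eef_pos': array([165.1, 628.7, 231.3]), 'tool_rot': array([-3.1, -0. ,  2.9]), 'force': array([-0.4,  0.1, -0.1]), 'torque': array([0., 0., 0.]), 'gripper_force': 0.0, 'width': 85.82790454941164}
```

View pics/top0.png

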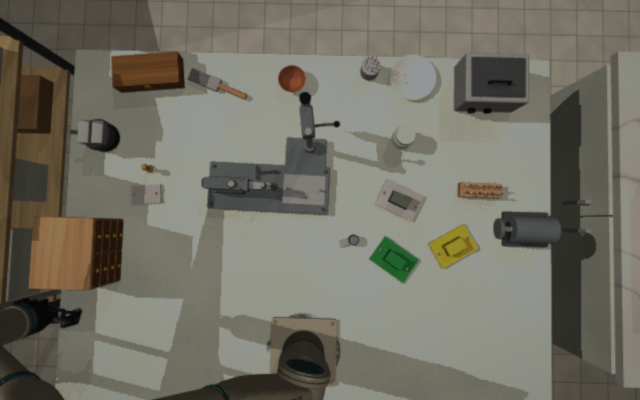

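View pics/scene0.png

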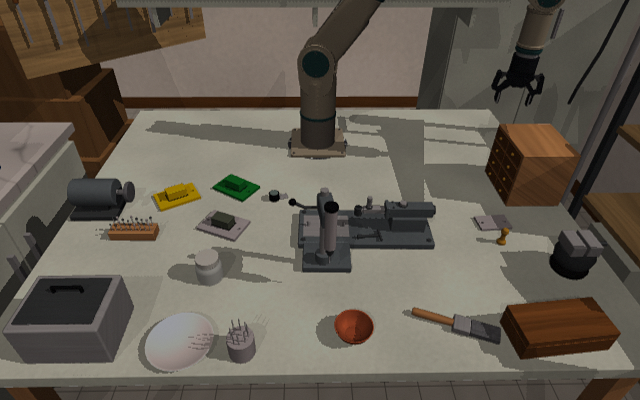

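Candidates in the top view are the grey plate with the stone at (400,200), the green look-alike at (395,259), the yellow one at (454,246) and the bare spare plate at (146,194). I choose the grey one at (400,200), which shows at (222,225) in the scene view. The stand's dowels are near (286,186) and (322,190), the post near (262,183).

Run:
```python
from h import *
np.set_printoptions(precision=1,suppress=True)
S,T=cam('scene'),cam('top')
pts={'plate':((222,225.3),(397.5,199.8)),'seat':((327.8,225),(305.8,189.2)),'dl':((344.8,218.3),(286.4,186.1)),'dr':((307.6,215.2),(321.7,190.5)),'lock':((401,201.3),(233,184.5)),'post':((371.1,208),(262.3,182.7)),'bush':((357.5,217.9),(274.9,185.4))}
for k,(a,b) in pts.items(): print(k,*tri([(S,a),(T,b)]))
f=np.load('pics/top0.npz'); P=cloud(T,f['d']); im=f['im']
hsv=cv2.cvtColor(im,cv2.COLOR_BGR2HSV)
reg=P[175:225,370:430]; print('bench z',np.median(P[225:260,300:330,2]))
m=(reg[...,2]>25)&(reg[...,2]<50); q=reg[m]; print('stone',m.sum(),q.mean(0), cv2.minAreaRect(q[:,:2].astype(np.float32)))
m=(reg[...,2]>5)&(reg[...,2]<50); q=reg[m]; print('plate',m.sum(),q.mean(0), cv2.minAreaRect(q[:,:2].astype(np.float32)))
reg=P[90:216,195:340]; m=(reg[...,2]>14)&(reg[...,2]<30); q=reg[m]; print('base',m.sum(), q.min(0),q.max(0))
m=(reg[...,2]>95)&(reg[...,2]<112); q=reg[m]; print('sleeve',m.sum(), q.min(0),q.max(0),cv2.minAreaRect(q[:,:2].astype(np.float32)))
s=read_state(); print(s['eef_pos'],R.from_euler('xyz',s['tool_rot']).as_matrix(),cams.calibration('wrist'))
cv2.imwrite('pics/crop1.png',cv2.resize(np.load('pics/scene0.npz')['im'][180:250,170:450],None,fx=2.8,fy=2.8,interpolation=cv2.INTER_CUBIC))
```

```text
plate [ 482.7 -293.1    3.3] [array([1.2, 0.1]), array([ 1.2, -0.1])]
seat [507.4  11.6  23.6] [array([-2.4, -0. ]), array([-2.2, -0.2])]
dl [512.8  65.4  53.6] [array([-0.4,  0. ]), array([-0.3, -0. ])]
dr [501.8 -42.9  57.1] [array([-0.8, -0. ]), array([-0.8, -0. ])]
lock [508.8 220.6 111.5] [array([-0.5,  0. ]), array([-0.5, -0.1])]
post [517.9 136.2  95.4] [array([-0.7,  0. ]), array([-0.6, -0.1])]
bush [514.  101.4  55.7] [array([-0.5,  0. ]), array([-0.5, -0.1])]
bench z -0.3930277836342838
stone 233 [ 481.4 -290.6   37. ] ((481.7103271484375, -291.5425109863281), (60.5801887512207, 36.535465240478516), 65.68582916259766)
plate 1186 [ 482.  -291.    15.2] ((483.512451171875, -295.4176025390625), (156.74954223632812, 189.46517944335938), 1.5138616561889648)
base 5804 [430.  -68.1  14. ] [827.8 318.9  30. ]
sleeve 542 [490.8  -8.9  95. ] [639.1 318.8 111.8] ((537.2417602539062, 142.0978546142578), (98.2067642211914, 352.5525207519531), 19.481117248535156)
[165.1 628.7 231.3] [[-1.   0.3 -0. ]
 [ 0.3  1.  -0. ]
 [ 0.  -0.  -1. ]] {'fx': 308.6988996419511, 'fy': 308.6988996419511, 'cx': 318.5402500361216, 'cy': 205.2216900106856, 'hand_eye': array([[   0. ,   -1. ,   -0.3,   73.1],
       [   1. ,    0. ,   -0. ,    0.8],
       [   0. ,   -0.3,    1. , -142.7],
       [   0. ,    0. ,    0. ,    1. ]])}
```

View pics/crop1.png

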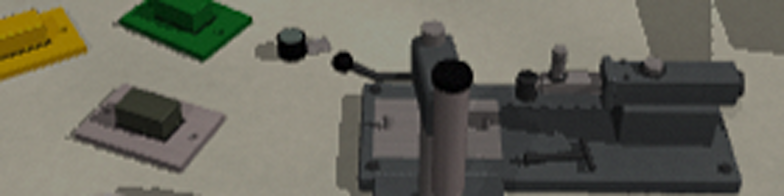

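The crop shows the grey plate with the stone at crop (150,112). The stand has a pale seat area, bush, post at (558,65), button at (653,67) and the chuck key at (560,155). The plate choice is confirmed: stone top at z 37, 60 x 36 mm, centre (481.5, -291), long axis at 65.7°. I'll swing over at small radius, clear of the column.

Call:
creep_tool([
  {"sx":-45,"sy":-15,"az":0.08,"finger_gap":85},
  {"sx":-45,"sy":-15,"az":0.08,"finger_gap":85},
  {"sx":-45,"sy":-15,"az":0.08,"finger_gap":85},
  {"sx":-45,"sy":-15,"az":0.08,"finger_gap":85},
  {"sx":-45,"sy":-15,"az":0.08,"finger_gap":85},
  {"sx":-45,"sy":-15,"az":0.08,"finger_gap":85},
  {"sx":-45,"sy":-15,"az":0.08,"finger_gap":85},
  {"sx":-45,"sy":-15,"az":0.08,"finger_gap":85},
  {"sx":-45,"sy":-15,"az":0.08,"finger_gap":85},
  {"sx":-45,"sy":-15,"az":0.08,"finger_gap":85},
])

```text
clock: 2.4
eef_pos: [439.1, 254.4, 231.5]
tool_rot: [3.14, 0.0, 2.081]
force: [2.0, -0.1, 0.5]
width: 84.9
gripper_force: 0.0
```

Call:
creep_tool([
  {"sx":-45,"az":0.09,"finger_gap":85},
  {"sx":-45,"az":0.09,"finger_gap":85},
  {"sx":-45,"az":0.09,"finger_gap":85},
  {"finger_gap":85},
  {"finger_gap":85},
])

```text
clock: 2.9
eef_pos: [493.7, 132.3, 231.4]
tool_rot: [3.141, -0.0, 1.812]
force: [-0.2, 1.1, -0.3]
width: 85.3
gripper_force: 0.0
```

Create look.py:
```python
import sys
from h import *
np.set_printoptions(precision=1,suppress=True)
tag=sys.argv[1]
s=read_state(); im,d=cams.get_image('wrist'); KM=cam('wrist',s)
np.savez(f'pics/w{tag}.npz',im=im,d=d,K=KM[0],M=KM[1]); cv2.imwrite(f'pics/w{tag}.png',im)
for t in sys.argv[2:]:
    print(t,[(np.round(x['position'],1).tolist(),round(x['confidence'],2)) for x in models.mark_of(t,'wrist')[:2]])
print(s['clock'],s['eef_pos'],np.degrees(s['tool_rot']),s['force'],s['width'])
```

```bash
python3 look.py a dowel_left dowel_right seat lock_top grip_post guide_bush
```

```text
dowel_left [([316.3, 240.7], 0.84)]
dowel_right [([294.8, 317.7], 0.7)]
seat [([304.4, 271.1], 0.95), ([379.5, 172.2], 0.51)]
lock_top [([372.7, 97.3], 0.79)]
grip_post [([331.8, 196.6], 0.73)]
guide_bush [([326.4, 219.4], 0.55)]
2.9 [493.7 132.3 231.4] [180.   -0.  103.8] [-0.2  1.1 -0.3] 85.2621331554856
```

View pics/wa.png

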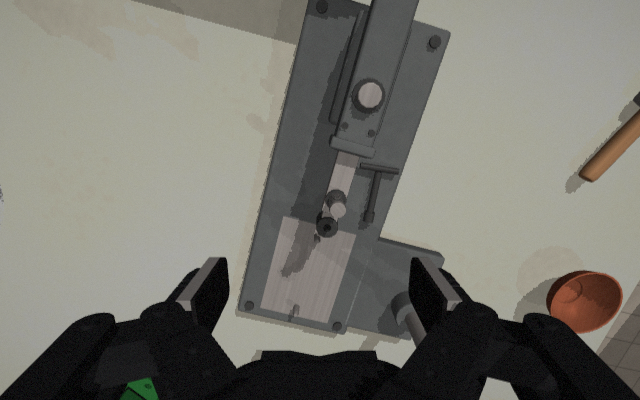

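The wrist view shows the dowels at (317,239) and (294,313), the bush at (327,227), the post top at (338,208), the button at (370,95) and the chuck key at (375,190). Next I fit the stand from depth.

Run:
```python
from h import *
np.set_printoptions(precision=1,suppress=True)
f=np.load('pics/wa.npz'); KM=(f['K'],f['M']); P=cloud(KM,f['d']); S,T=cam('scene'),cam('top')
v,u=np.indices(f['d'].shape); ok=(f['d']>0)&(v<345)&(u>230)&(u<460)
def sel(a,b,**k): return ok&(P[...,2]>a)&(P[...,2]<b)
print('bench',np.median(P[150:250,50:200,2]))
m=sel(15,27); print('base z',np.median(P[m][:,2]))
# left edge per row
L=[];
for r in range(30,300):
    c=np.where(m[r])[0]
    if len(c): L.append(P[r,c[0]])
L=np.array(L); vx,vy,x0,y0=cv2.fitLine(L[:,:2].astype(np.float32),cv2.DIST_HUBER,0,.01,.01).ravel()
print('edge dir',np.degrees(np.arctan2(vy,vx))%180,x0,y0)
# bottom edge
m2=m&(u>245)&(u<330); B=np.array([P[np.where(m2[:,c])[0].max(),c] for c in range(248,330)])
e=cv2.fitLine(B[:,:2].astype(np.float32),cv2.DIST_HUBER,0,.01,.01).ravel(); print('rear edge dir',np.degrees(np.arctan2(e[1],e[0]))%180,e[2:])
m3=sel(97,105)&(v<160); q=P[m3]; print('sleeve',np.median(q[:,2]),m3.sum(),cv2.minAreaRect(q[:,:2].astype(np.float32)))
m4=sel(107,118)&(v<130); q=P[m4]; print('button',np.median(q[:,2]),m4.sum(),q.mean(0),cv2.minEnclosingCircle(q[:,:2].astype(np.float32)))
m5=sel(119,135)&(v>150)&(v<240); q=P[m5]; print('post',q.mean(0),m5.sum(),cv2.minEnclosingCircle(q[:,:2].astype(np.float32)))
m6=sel(84,97)&(v>150)&(v<260); q=P[m6]; print('arm',np.median(q,0),m6.sum(),cv2.minAreaRect(q[:,:2].astype(np.float32)))
m7=sel(29,46)&(v>225)&(v<330)&(u<330); n,lab,st,ce=cv2.connectedComponentsWithStats(m7.astype(np.uint8))
for i in range(1,n):
    if st[i,4]>8: print('blob',ce[i],st[i,4],P[lab==i].mean(0),P[lab==i].max(0))
for k,w,s,t in [('dl',(316.3,240.7),(344.8,218.3),(286.4,186.1)),('dr',(294.8,317.7),(307.6,215.2),(321.7,190.5)),('lock',(372.7,97.3),(401,201.3),(233,184.5)),('post',(331.8,196.6),(371.1,208),(262.3,182.7))]:
    print(k,*tri([(KM,w),(S,s),(T,t)]))
cv2.imwrite('pics/wacrop.png',cv2.resize(f['im'][190:350,220:420],None,fx=3.5,fy=3.5,interpolation=cv2.INTER_CUBIC))
```

```text
bench 0.3261133484384771
base z 22.276821096058715
edge dir 88.603546 435.32703 129.20413
rear edge dir 178.49242 [501.1 -65.5]
sleeve 102.13727169074357 5672 ((510.8822326660156, 240.20333862304688), (126.41896057128906, 39.76262283325195), 89.88529968261719)
button 112.047259874266 505 [511.6 227.  112. ] ((512.8062133789062, 227.30117797851562), 10.821952819824219)
post [509.1 133.4 127.2] 245 ((509.4197998046875, 132.68212890625), 7.171484470367432)
arm [508.4 145.4  92.4] 1480 ((509.1875915527344, 134.2159881591797), (84.66384887695312, 21.17988395690918), 88.86351776123047)
blob [316.7 238.9] 47 [507.5  65.7  36.7] [511.5  68.2  41.9]
blob [295.5 311.6] 48 [505.1 -37.8  36.1] [508.7 -35.1  41.9]
dl [509.5  66.6  49.4] [array([2.2, 2.2]), array([-0.1,  0.4]), array([-0.7,  1.1])]
dr [502.4 -40.9  52.7] [array([-3.1,  3.8]), array([-0.1,  1.3]), array([-1.4, -0.1])]
lock [511.4 222.1 113.5] [array([-5.3,  4.1]), array([0.3, 0.1]), array([-1.1, -1. ])]
post [512.4 135.7  91.9] [array([ 7.2, -0.6]), array([-1.2, -0.2]), array([-0.4,  1.9])]
```

View pics/wacrop.png

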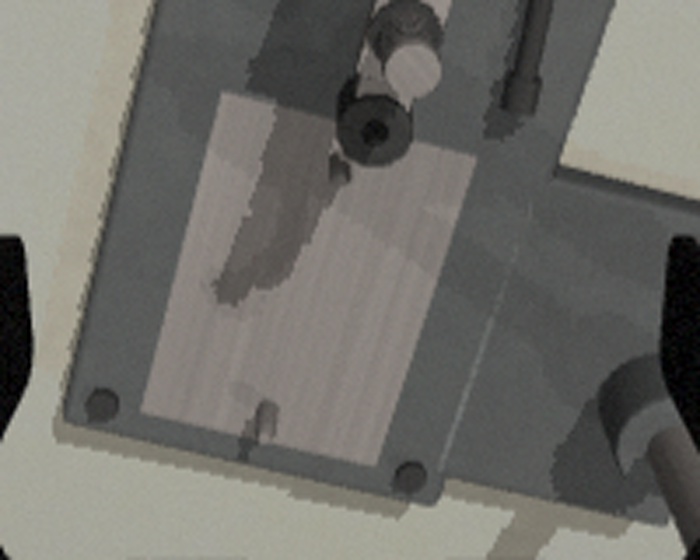

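Stand fit: yaw -1.35°, seat ≈ (506.4, 13.4, 22), heights agree (base 22, sleeve 102, button 112, post 127). I'll look at the dowels from right above the seat, then at the plate from the same relative pose, so the calibration offset cancels.

Call:
creep_tool([
  {"sx":-30,"sy":-4,"sz":22,"finger_gap":85},
  {"sx":-30,"sy":-4,"sz":22,"finger_gap":85},
  {"sx":-30,"sy":-4,"sz":22,"finger_gap":85},
  {"sx":-29,"sy":-4,"sz":23,"finger_gap":85},
  {"az":0.132,"finger_gap":85},
  {"az":0.132,"finger_gap":85},
  {"finger_gap":85},
  {"finger_gap":85},
  {"finger_gap":85},
])

```text
clock: 4.15
eef_pos: [506.8, 14.6, 142.5]
tool_rot: [3.141, -0.0, 1.554]
force: [0.3, 0.7, 0.5]
width: 84.7
gripper_force: 0.0
```

```bash
python3 look.py b dowel_left dowel_right seat
```

```text
dowel_left [([320.0, 146.3], 0.57)]
dowel_right [([320.6, 269.9], 0.61)]
seat [([316.5, 202.6], 0.87)]
4.15 [506.8  14.6 142.5] [180.  -0.  89.] [0.3 0.7 0.5] 84.68594858488008
```

View pics/wb.png

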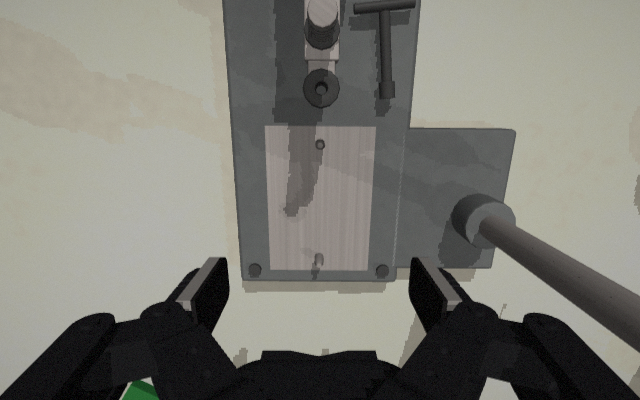

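Dowels at (320,145) and (319,258), and the bright 90 x 130 seat patch spans (264–376, 125–270). I'll locate both precisely, then go to the plate.

Create seat.py:
```python
from h import *
np.set_printoptions(precision=2,suppress=True)
f=np.load('pics/wb.npz'); KM=(f['K'],f['M']); P=cloud(KM,f['d']); g=cv2.cvtColor(f['im'],cv2.COLOR_BGR2GRAY)
v,u=np.indices(g.shape)
for (a,b) in [((310,130),(332,160)),((305,240),(335,275))]:
    w=(u>a[0])&(u<b[0])&(v>a[1])&(v<b[1])
    for z0 in (30,37,39): 
        m=w&(P[...,2]>z0)&(P[...,2]<44); q=P[m]; print('dowel z>',z0,m.sum(),q.mean(0), cv2.minEnclosingCircle(q[:,:2].astype(np.float32)))
# patch edges on the base plane: along several lines
b=cv2.GaussianBlur(g,(3,3),0).astype(float)
def edge(p,q):
    n=60; xs=np.linspace(p[0],q[0],n); ys=np.linspace(p[1],q[1],n)
    s=cv2.remap(b.astype(np.float32),xs[None].astype(np.float32),ys[None].astype(np.float32),1)[0]; k=np.abs(np.diff(s)); i=k.argmax(); j=slice(max(i-2,0),i+3); c=(np.arange(n-1)[j]*k[j]).sum()/k[j].sum()+.5
    t=c/(n-1); return atz(KM,(p[0]+t*(q[0]-p[0]),p[1]+t*(q[1]-p[1])),22)
Lx=np.array([edge((255,r),(278,r)) for r in range(140,255,5)]); Rx=np.array([edge((362,r),(385,r)) for r in range(140,255,5)])
Bt=np.array([edge((c,258),(c,280)) for c in range(330,365,3)]); Tp=np.array([edge((c,115),(c,137)) for c in range(335,370,3)])
for n,E in zip('LRBT',(Lx,Rx,Bt,Tp)):
    e=cv2.fitLine(E[:,:2].astype(np.float32),cv2.DIST_HUBER,0,.01,.01).ravel(); print(n,np.degrees(np.arctan2(e[1],e[0]))%180,e[2:])
```

```bash
python3 seat.py
```

```text
dowel z> 30 81 [507.93  64.62  38.14] ((507.9139099121094, 64.32605743408203), 3.887667655944824)
dowel z> 37 58 [507.83  64.32  39.23] ((508.03070068359375, 64.11077880859375), 3.545896053314209)
dowel z> 39 35 [507.88  64.3   40.12] ((507.97650146484375, 64.4863510131836), 2.601564407348633)
dowel z> 30 79 [505.25 -38.03  36.98] ((505.2342224121094, -39.02085494995117), 3.723034620285034)
dowel z> 37 46 [505.21 -38.87  39.19] ((505.21331787109375, -39.0614013671875), 3.7172067165374756)
dowel z> 39 28 [505.36 -39.28  40.13] ((505.2366027832031, -39.52936553955078), 2.6507818698883057)
L 88.53891 [460.66  19.44]
R 88.715195 [552.8   17.03]
B 176.63368 [530.66 -54.42]
T 177.97246 [535.57  77.87]
```

Call:
creep_tool([
  {"sz":-20,"finger_gap":85},
  {"sx":-30,"sz":-20,"finger_gap":85},
  {"sx":-45,"sz":-20,"finger_gap":85},
  {"sx":-45,"sz":-5,"finger_gap":85},
  {"sx":-45,"finger_gap":85},
  {"sx":-45,"finger_gap":85},
  {"sx":-45,"sz":20,"finger_gap":85},
  {"sx":-40,"sy":-20,"sz":30,"finger_gap":85},
  {"az":0.136,"finger_gap":85},
  {"az":0.136,"finger_gap":85},
  {"az":0.136,"finger_gap":85},
])

```text
clock: 5.45
eef_pos: [481.7, -278.3, 159.2]
tool_rot: [-3.141, -0.0, 1.136]
force: [-0.2, -0.2, -0.0]
width: 85.4
gripper_force: 0.0
```

Call:
creep_tool([
  {"sx":-12,"sy":5,"sz":28,"finger_gap":85},
  {"finger_gap":85},
  {"finger_gap":85},
  {"finger_gap":85},
])

```text
clock: 5.85
eef_pos: [482.2, -290.5, 132.2]
tool_rot: [3.141, -0.0, 1.143]
force: [0.0, -0.6, -0.3]
width: 85.0
gripper_force: 0.0
```

```bash
python3 look.py c backplate
```

```text
backplate [([320.7, 197.7], 0.87), ([138.6, 263.2], 0.58)]
5.85 [ 482.2 -290.5  132.2] [180.   -0.   65.5] [ 0.  -0.6 -0.3] 85.01235050699475
```

View pics/wc.png

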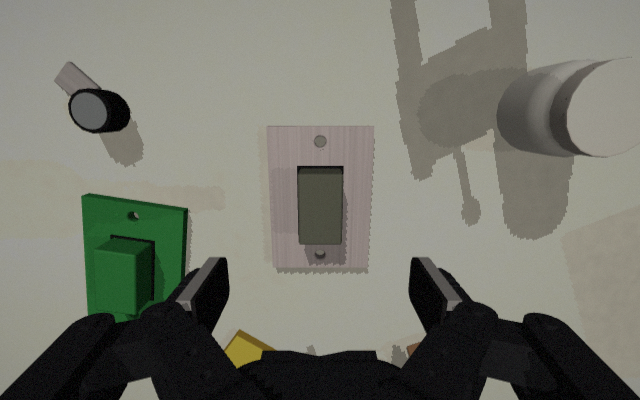

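The plate is centred at (320,198), holes at (320,141) and (320,254), stone at (297–343, 166–244). The look-alikes and jar stay clear of the fingers. Next I measure the plate the same way.

Create plate.py:
```python
from h import *
np.set_printoptions(precision=2,suppress=True)
f=np.load('pics/wc.npz'); KM=(f['K'],f['M']); P=cloud(KM,f['d']); g=cv2.cvtColor(f['im'],cv2.COLOR_BGR2GRAY)
v,u=np.indices(g.shape); w=(u>255)&(u<385)&(v>115)&(v<285)
m=w&(P[...,2]>32)&(P[...,2]<44); q=P[m]; print('stone top z',np.median(q[:,2]),q.mean(0),cv2.minAreaRect(q[:,:2].astype(np.float32)))
m=w&(P[...,2]>6)&(P[...,2]<14); print('plate z',np.median(P[m][:,2]))
cs=[]
for (c,r) in [(320,141),(320,254)]:
    s=g[r-12:r+13,c-12:c+13].astype(float); bg=np.median(s); ww=np.clip(bg-15-s,0,None); yy,xx=np.indices(s.shape); ww[(yy-12)**2+(xx-12)**2>81]=0
    p=(c-12+(ww*xx).sum()/ww.sum(), r-12+(ww*yy).sum()/ww.sum()); cs.append(atz(KM,p,10)); print('hole',p,cs[-1],bg,s.min())
d=cs[0]-cs[1]; print('mid',(cs[0]+cs[1])/2,np.linalg.norm(d),np.degrees(np.arctan2(d[1],d[0])))
m=((w)&(P[...,2]>5)).astype(np.uint8); ct=max(cv2.findContours(m,0,1)[0],key=cv2.contourArea)[:,0]
W=np.array([atz(KM,c,10) for c in ct]); print('plate rect',cv2.minAreaRect(W[:,:2].astype(np.float32)))
```

```bash
python3 plate.py
```

```text
stone top z 38.15850110933864 [ 482.23 -290.63   38.09] ((481.5635986328125, -292.1333923339844), (60.11905288696289, 36.050193786621094), 65.59214782714844)
plate z 10.246685300108307
hole (np.float64(319.6283885542169), np.float64(140.92469879518072)) [ 503.21 -244.18   10.  ] 139.0 79.0
hole (np.float64(320.06298655343244), np.float64(255.6610049539986)) [ 459.81 -340.91   10.  ] 99.0 42.0
mid [ 481.51 -292.54   10.  ] 106.0176931747049 65.83713658481933
plate rect ((481.7841491699219, -292.449951171875), (130.061767578125, 90.72023010253906), 65.52721405029297)
```

Call:
creep_tool([
  {"sx":-2,"sz":20,"finger_gap":85},
  {"sz":25,"finger_gap":85},
  {"sz":25,"finger_gap":85},
  {"sz":25,"finger_gap":85},
  {"sz":16,"finger_gap":85},
  {"sz":8,"finger_gap":85},
  {"finger_gap":85},
  {"finger_gap":85},
])

```text
clock: 6.75
eef_pos: [481.5, -292.8, 13.3]
tool_rot: [3.14, 0.0, 1.143]
force: [0.0, 0.1, -1.3]
width: 85.0
gripper_force: 0.0
```

Call:
creep_tool([
  {"finger_gap":30},
  {"finger_gap":30},
  {"finger_gap":30},
  {"finger_gap":30},
  {"finger_gap":30},
  {"finger_gap":30},
  {"finger_gap":30},
  {"finger_gap":30},
  {"finger_gap":30},
  {"finger_gap":30},
])

```text
clock: 7.75
eef_pos: [481.7, -292.9, 13.2]
tool_rot: [3.14, 0.0, 1.143]
force: [-0.1, -0.1, 6.3]
width: 35.0
gripper_force: 62.1
```

Call:
creep_tool([
  {"sz":-2,"finger_gap":30},
  {"sz":-5,"finger_gap":30},
  {"sz":-13,"finger_gap":30},
  {"sz":-20,"finger_gap":30},
  {"sz":-25,"finger_gap":30},
  {"sz":-20,"finger_gap":30},
  {"finger_gap":30},
  {"finger_gap":30},
  {"finger_gap":30},
])

```text
clock: 8.65
eef_pos: [480.3, -291.7, 96.5]
tool_rot: [-3.14, -0.0, 1.143]
force: [-0.3, 0.3, -4.4]
width: 35.0
gripper_force: 61.0
```

```bash
python3 look.py d backplate
```

```text
backplate [([119.8, 281.5], 0.8), ([319.6, 246.4], 0.79)]
8.65 [ 480.3 -291.7   96.5] [-179.9   -0.    65.5] [-0.3  0.3 -4.4] 34.98359150731281
```

View pics/wd.png

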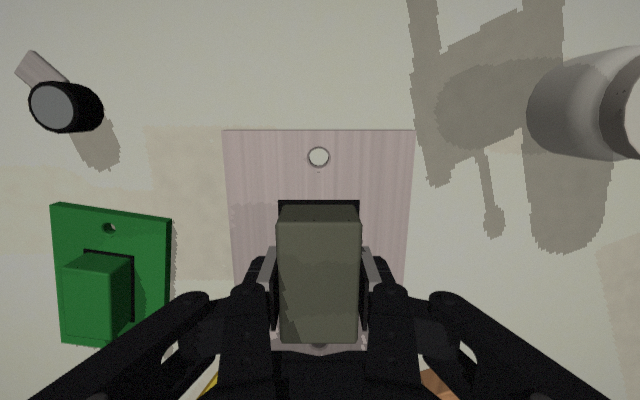

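Held cleanly: 4.4 N of weight, hole at (319,156) in full view. I measure the held plate in the tool frame (hole position, tilt).

Create held.py:
```python
import sys
from h import *
np.set_printoptions(precision=2,suppress=True)
f=np.load(f'pics/w{sys.argv[1]}.npz'); tcp=np.array(eval(sys.argv[2])); yaw=float(sys.argv[3]); KM=(f['K'],f['M']); P=cloud(KM,f['d'])
x=np.array([np.cos(yaw),np.sin(yaw)]); y=np.array([np.sin(yaw),-np.cos(yaw)])
Q=P-tcp; tx=Q[...,:2]@x; ty=Q[...,:2]@y; h=Q[...,2]
m=(abs(ty)<44)&(tx>34)&(tx<63)&(h>-12)&(h<6); A=np.c_[tx[m],ty[m],np.ones(m.sum())]; c=np.linalg.lstsq(A,h[m],rcond=None)[0]; print('plane h=ax+by+c',np.degrees(c[:2]),c[2],m.sum())
zp=tcp[2]+c[2]+c[0]*52
m=(abs(ty)<60)&(tx>30)&(h>-12)&(h<6); mm=m.astype(np.uint8)
rect=[(tx[m]).max(),ty[m].min(),ty[m].max()]; print('far edge x',rect)
g=cv2.cvtColor(f['im'],cv2.COLOR_BGR2GRAY)[140:175,300:338]
hole=((f['d'][140:175,300:338])>0)&(h[140:175,300:338]<-15)
yy,xx=np.nonzero(hole); print('hole px',xx.mean()+300,yy.mean()+140,hole.sum())
cir=cv2.HoughCircles(cv2.resize(g,None,fx=4,fy=4,interpolation=cv2.INTER_CUBIC),cv2.HOUGH_GRADIENT,1,200,param1=80,param2=10,minRadius=30,maxRadius=60)
print('circle',cir)
if cir is not None:
    p=(cir[0,0,0]/4+300-.375,cir[0,0,1]/4+140-.375); w=atz(KM,p,zp); print('hole tool',(w[:2]-tcp[:2])@x,(w[:2]-tcp[:2])@y,zp)
```

```bash
python3 held.py d '[480.3,-291.7,96.5]' 1.1432
```

Run:
```python
from h import *
f=np.load('pics/wc.npz'); KM=(f['K'],f['M']); print(np.degrees(1.1432),cv2.__version__)
```

```text
plane h=ax+by+c [ 0.05 -0.21] -3.126047277433129 10959
far edge x [np.float64(65.59281548979567), np.float64(-46.4660384531523), np.float64(44.17965026944936)]
hole px 318.38524590163934 156.64344262295083 244
circle [[[74.5 63.5 37.7]]]
hole tool 53.88945778735166 -1.2365536311233674 93.41770162954164
65.5005351393557 4.12.0
```

Call:
creep_tool([
  {"az":-0.134,"finger_gap":30},
  {"az":-0.134,"finger_gap":30},
  {"az":-0.135,"finger_gap":30},
  {"sx":15,"sy":1,"finger_gap":30},
  {"sx":30,"sy":2,"finger_gap":30},
  {"sx":43,"sy":2.7,"finger_gap":30},
  {"sx":43,"sy":2.7,"finger_gap":30},
  {"sx":43,"sy":2.7,"finger_gap":30},
  {"sx":43,"sy":2.7,"finger_gap":30},
  {"sx":43,"sy":2.7,"finger_gap":30},
  {"sx":29,"sy":2,"finger_gap":30},
  {"sx":15,"sy":1,"finger_gap":30},
])

```text
clock: 9.95
eef_pos: [507.1, 16.4, 96.7]
tool_rot: [-3.139, -0.002, 1.548]
force: [0.4, 0.4, -4.3]
width: 35.1
gripper_force: 60.8
```

Call:
creep_tool([
  {"sz":10,"finger_gap":30},
  {"sz":15,"finger_gap":30},
  {"sz":8,"finger_gap":30},
  {"finger_gap":30},
  {"finger_gap":30},
  {"finger_gap":30},
])

```text
clock: 10.55
eef_pos: [508.4, 10.4, 64.8]
tool_rot: [3.141, 0.0, 1.544]
force: [0.3, 0.0, -4.1]
width: 35.1
gripper_force: 60.8
```

```bash
python3 look.py e dowel_left
python3 -c "
import cv2;im=cv2.imread('pics/we.png');cv2.imwrite('pics/wecrop.png',cv2.resize(im[60:260,200:440],None,fx=3,fy=3,interpolation=cv2.INTER_CUBIC))"
```

```text
dowel_left [([313.9, 151.3], 0.62)]
10.55 [508.4  10.4  64.8] [180.    0.   88.5] [ 0.3  0.  -4.1] 35.133435900390076
```

View pics/wecrop.png

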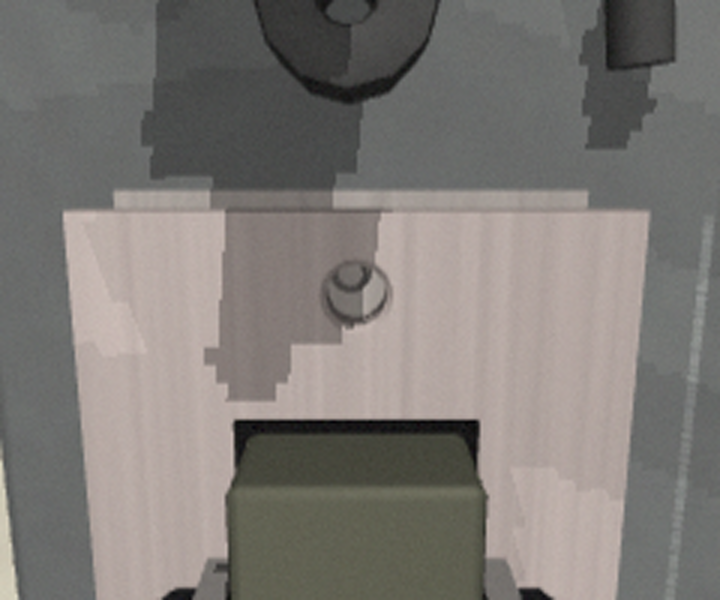

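Through the hole at crop (356,292) the dowel tip shows at crop (351,273). I compute the remaining offset.

Run:
```python
from h import *
np.set_printoptions(precision=2,suppress=True)
f=np.load('pics/we.npz'); KM=(f['K'],f['M']); P=cloud(KM,f['d'])
tcp=np.array([508.4,10.4,64.8]); yaw=1.544; x=np.array([np.cos(yaw),np.sin(yaw)]); y=np.array([np.sin(yaw),-np.cos(yaw)])
px=lambda c:((c[0]+.5)/3-.5+200,(c[1]+.5)/3-.5+60)
H=atz(KM,px((356,291)),61.7); D=atz(KM,px((351,271)),40)
for n,w in (('hole',H),('tip',D)): print(n,w,(w[:2]-tcp[:2])@x,(w[:2]-tcp[:2])@y)
v,u=np.indices(f['d'].shape); w=(u>305)&(u<332)&(v>140)&(v<170)
m=w&(P[...,2]>36)&(P[...,2]<44); print('tip by depth',m.sum(),P[m].mean(0)); m=w&(P[...,2]>39)&(P[...,2]<44); print(m.sum(),P[m].mean(0))
m=w&(P[...,2]<53); yy,xx=np.nonzero(m); print('hole px',xx.min(),xx.max(),yy.min(),yy.max(), xx.mean(),yy.mean())
# yaw: plate far edge line vs patch edge
Q=P[...,:2]-tcp[:2]; tx=Q@x; ty=Q@y; h=P[...,2]-tcp[2]; m=(h>-8)&(h<2)&(tx>35)&(tx<80)&(abs(ty)<60); print('plate ty',[ (ty[m&(abs(tx-t)<2)].min(),ty[m&(abs(tx-t)<2)].max()) for t in (40,50,60)], tx[m].max())
```

```text
hole [508.91  64.15  61.7 ] 53.74453186592174 -0.935305281504103
tip [508.03  64.86  40.  ] 54.42886071251834 -1.830535791015343
tip by depth 82 [508.13  63.44  39.1 ]
46 [507.92  63.96  40.22]
hole px 309 327 149 165 318.26459143968873 156.83657587548637
plate ty [(np.float64(-46.07243999610066), np.float64(44.349532885266)), (np.float64(-46.156964188554795), np.float64(44.435630009116736)), (np.float64(-45.96332256616727), np.float64(44.3392562458462))] 65.96783089524419
```

Call:
creep_tool([
  {"sx":0.5,"sy":-0.9,"sz":4,"finger_gap":30},
  {"sz":5,"finger_gap":30},
  {"finger_gap":30},
  {"finger_gap":30},
  {"finger_gap":30},
  {"finger_gap":30},
])

```text
clock: 11.25
eef_pos: [507.3, 11.4, 55.5]
tool_rot: [3.141, 0.0, 1.546]
force: [-1.0, 0.2, -4.3]
width: 35.1
gripper_force: 60.8
```

```bash
python3 look.py f
```

Create fit.py:
```python
import sys
from h import *
np.set_printoptions(precision=2,suppress=True)
f=np.load(f'pics/w{sys.argv[1]}.npz'); KM=(f['K'],f['M']); P=cloud(KM,f['d']); s=read_state(); tcp=s['eef_pos']; yaw=s['tool_rot'][2]
x=np.array([np.cos(yaw),np.sin(yaw)]); y=np.array([np.sin(yaw),-np.cos(yaw)]); T=lambda w:np.array([(w[:2]-tcp[:2])@x,(w[:2]-tcp[:2])@y])
v,u=np.indices(f['d'].shape); w=(u>300)&(u<337)&(v>140)&(v<178); top=tcp[2]-3.1
m=w&(P[...,2]<top-2.5); yy,xx=np.nonzero(m); c=((xx.min()+xx.max())/2,(yy.min()+yy.max())/2)
print('hole px',xx.min(),xx.max(),yy.min(),yy.max(),xx.mean(),yy.mean(),'tool',T(atz(KM,(xx.mean(),yy.mean()),top)))
m=w&(P[...,2]>38.8)&(P[...,2]<min(44,top-4)); yy,xx=np.nonzero(m); print('tip px',xx.mean(),yy.mean(),m.sum(),'tool',T(atz(KM,(xx.mean(),yy.mean()),40)),T(P[m].mean(0)))
```

```bash
python3 fit.py f
```

```text
11.25 [507.3  11.4  55.5] [180.    0.   88.6] [-1.   0.2 -4.3] 35.06759280114634
hole px 309 328 149 167 318.36482084690556 157.9739413680782 tool [53.16 -0.84]
tip px 318.5777777777778 155.8111111111111 90 tool [52.56 -0.74] [52.61 -0.73]
```

Call:
creep_tool([
  {"sx":-0.4,"sy":0.1,"sz":1,"finger_gap":30},
  {"sz":2,"finger_gap":30},
  {"sz":2,"finger_gap":30},
  {"sz":2,"finger_gap":30},
  {"finger_gap":30},
  {"finger_gap":30},
])

```text
clock: 11.9
eef_pos: [507.2, 11.0, 48.3]
tool_rot: [-3.141, -0.0, 1.546]
force: [0.9, -0.2, -4.2]
width: 35.0
gripper_force: 60.8
```

```bash
python3 look.py g; python3 fit.py g
```

```text
11.9 [507.2  11.   48.3] [-180.    -0.    88.6] [ 0.9 -0.2 -4.2] 34.9744812312824
hole px 305 328 148 167 318.32459016393443 157.93770491803278 tool [53.17 -0.95]
tip px 318.98148148148147 156.9537037037037 108 tool [52.92 -0.63] [52.92 -0.63]
```

Call:
creep_tool([
  {"sx":-0.2,"sy":0.2,"sz":2,"finger_gap":30},
  {"sz":2,"finger_gap":30},
  {"sz":2,"finger_gap":30},
  {"sz":2,"finger_gap":30},
  {"sz":1,"finger_gap":30},
  {"finger_gap":30},
  {"finger_gap":30},
])

```text
clock: 12.65
eef_pos: [507.5, 10.8, 39.4]
tool_rot: [-3.142, -0.0, 1.546]
force: [-0.3, -0.2, -4.2]
width: 34.8
gripper_force: 60.8
```

Underside is at about 26 and there is no side force. Lowering the last millimetres.

Call:
creep_tool([
  {"sz":1,"finger_gap":30},
  {"sz":1,"finger_gap":30},
  {"sz":1,"finger_gap":30},
  {"sz":0.5,"finger_gap":30},
  {"finger_gap":30},
  {"finger_gap":30},
])

```text
clock: 13.25
eef_pos: [507.5, 10.8, 35.9]
tool_rot: [-3.142, -0.0, 1.546]
force: [0.2, -0.1, -3.2]
width: 35.2
gripper_force: 60.8
```

Call:
creep_tool([
  {"sz":0.4,"finger_gap":30},
  {"sz":0.4,"finger_gap":30},
  {"finger_gap":30},
  {"finger_gap":30},
  {"finger_gap":30},
])

```text
clock: 13.75
eef_pos: [507.5, 10.8, 35.3]
tool_rot: [3.141, -0.0, 1.546]
force: [-0.4, 1.3, 0.3]
width: 34.8
gripper_force: 61.2
```

Call:
creep_tool([
  {"finger_gap":50},
  {"finger_gap":60},
  {"finger_gap":85},
  {"finger_gap":85},
  {"finger_gap":85},
  {"finger_gap":85},
  {"sz":-5,"finger_gap":85},
  {"sz":-25,"finger_gap":85},
  {"sz":-40,"finger_gap":85},
  {"sz":-35,"finger_gap":85},
  {"finger_gap":85},
  {"finger_gap":85},
])

```text
clock: 14.95
eef_pos: [507.8, 11.2, 140.9]
tool_rot: [3.14, -0.001, 1.546]
force: [-0.2, 0.1, -0.8]
width: 85.0
gripper_force: 0.0
```

```bash
python3 look.py i backplate
```

Run:
```python
from h import *
np.set_printoptions(precision=2,suppress=True)
f=np.load('pics/wi.npz'); KM=(f['K'],f['M']); P=cloud(KM,f['d']); v,u=np.indices(f['d'].shape); w=(u>230)&(u<410)&(v>100)&(v<300)
m=w&(P[...,2]>29)&(P[...,2]<35); q=P[m]; A=np.c_[q[:,:2]-q[:,:2].mean(0),np.ones(len(q))]; c=np.linalg.lstsq(A,q[:,2],rcond=None)[0]; print('plate top plane',np.degrees(c[:2]),c[2],m.sum(),cv2.minAreaRect(q[:,:2].astype(np.float32)))
m=w&(P[...,2]>55)&(P[...,2]<64); print('stone',np.median(P[m],0),cv2.minAreaRect(P[m][:,:2].astype(np.float32)))
```

```text
backplate [([318.1, 201.1], 0.89)]
14.95 [507.8  11.2 140.9] [179.9  -0.   88.6] [-0.2  0.1 -0.8] 84.96938279945196
plate top plane [-0.01 -0.05] 32.24317215186051 11934 ((506.6488037109375, 11.204765319824219), (130.93060302734375, 90.19430541992188), 88.59196472167969)
stone [506.65  14.02  60.19] ((506.6573181152344, 12.12738037109375), (59.54631423950195, 36.1282844543457), 88.67643737792969)
```

View pics/wi.png

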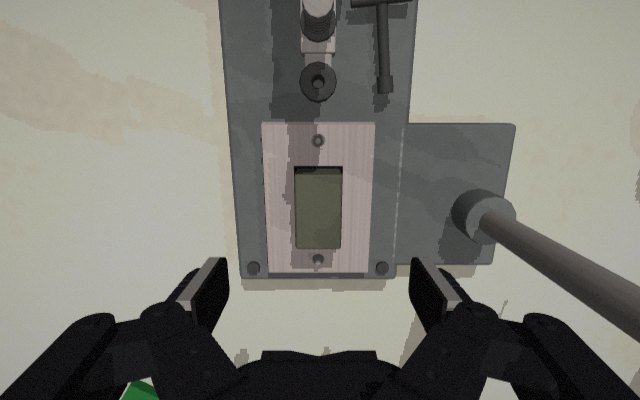

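The picture shows the plate lying on the seat with both dowels in its holes, (318,141) and (318,259). The fitted plane is level (0.05°) at z 32.2, so it is flush. The bush is at (318,82) and the post at (318,15). Next I raise, close the fingers and look at the button and post from nearer.

Call:
creep_tool([
  {"sz":-30,"finger_gap":85},
  {"sx":30,"sz":-20,"finger_gap":60},
  {"sx":45,"finger_gap":30},
  {"sx":30,"finger_gap":0},
  {"sx":15,"finger_gap":0},
  {"finger_gap":0},
  {"finger_gap":0},
  {"finger_gap":0},
  {"finger_gap":0},
])

```text
clock: 15.95
eef_pos: [510.5, 128.8, 190.1]
tool_rot: [-3.141, 0.001, 1.543]
force: [-0.1, 0.3, -0.9]
width: 0.2
gripper_force: 0.0
```

```bash
python3 look.py j lock_top grip_post
```

Create meas.py:
```python
import sys
from h import *
np.set_printoptions(precision=2,suppress=True)
f=np.load(f'pics/w{sys.argv[1]}.npz'); KM=(f['K'],f['M']); P=cloud(KM,f['d']); ok=(f['d']>0)
ok&=(abs(P[...,0]-511)<45)
for n,a,b,y0,y1 in [('button',109,118,210,245),('btn-in',104.2,109,210,245),('bezel',103,104.6,205,250),('sleeve',98,104.5,170,310),('post',122,135,30,160),('arm',88,96,20,185),('plate',29,35,-60,80)]:
    m=ok&(P[...,2]>a)&(P[...,2]<b)&(P[...,1]>y0)&(P[...,1]<y1); q=P[m]
    if len(q)>5: print(n,len(q),np.median(q[:,2]),q.mean(0)[:2],'y',q[:,1].min(),q[:,1].max(),cv2.minEnclosingCircle(q[:,:2].astype(np.float32)),cv2.minAreaRect(q[:,:2].astype(np.float32))[2])
```

```bash
python3 meas.py j
```

```text
lock_top [([323.0, 72.2], 0.87)]
grip_post [([318.7, 201.2], 0.61), ([367.1, 159.6], 0.59)]
15.95 [510.5 128.8 190.1] [-180.     0.    88.4] [-0.1  0.3 -0.9] 0.15591759346989073
button 737 112.0939912012364 [512.01 227.06] y 217.1152895049412 236.8716999721598 ((511.9649963378906, 226.99742126464844), 9.883077621459961) 43.01240158081055
btn-in 568 105.27426401560206 [511.76 226.46] y 210.66304035395905 240.52764815471903 ((510.85638427734375, 224.82786560058594), 16.092792510986328) 15.704631805419922
bezel 326 103.5365197905767 [512.   227.85] y 205.11136067526894 249.95149270148605 ((511.6787109375, 227.33404541015625), 25.80177116394043) 88.3238525390625
sleeve 5467 102.13174129389178 [512.15 232.24] y 176.89844687211814 274.13607815674845 ((511.9590148925781, 225.8577423095703), 50.76767349243164) 88.28092956542969
post 334 128.0397201172392 [509.63 133.24] y 125.71775608363767 139.2039075146446 ((509.6434326171875, 132.62669372558594), 7.122208595275879) 89.87549591064453
arm 1719 92.41079244983617 [509.8  142.39] y 95.18935320302744 176.16418697379774 ((509.5323181152344, 135.93679809570312), 41.0313835144043) 88.43348693847656
plate 1606 32.28685224179806 [512.46  54.62] y -53.005343409770724 78.00608837374592 ((508.1270446777344, 18.895654678344727), 72.25435638427734) 88.81879425048828
```

Call:
creep_tool([
  {"sx":35,"sy":-0.3,"finger_gap":0},
  {"sx":40,"sy":-0.3,"sz":10,"finger_gap":0},
  {"sx":23,"sy":-0.2,"sz":20,"finger_gap":0},
  {"sz":25,"finger_gap":0},
  {"sz":13,"finger_gap":0},
  {"sz":3,"finger_gap":0},
  {"sz":2,"finger_gap":0},
  {"sz":1,"finger_gap":0},
  {"finger_gap":0},
  {"finger_gap":0},
])

```text
clock: 17.1
eef_pos: [512.6, 228.7, 116.9]
tool_rot: [3.14, -0.001, 1.545]
force: [0.1, -0.5, -0.5]
width: -0.2
gripper_force: 0.0
```

Call:
creep_tool([
  {"sx":-1.8,"sz":1,"finger_gap":0},
  {"sz":1.5,"finger_gap":0},
  {"sz":1.5,"finger_gap":0},
  {"sz":1.5,"finger_gap":0},
  {"sz":1.5,"finger_gap":0},
  {"sz":1.5,"finger_gap":0},
  {"sz":1,"finger_gap":0},
  {"finger_gap":0},
  {"finger_gap":0},
])

```text
clock: 18.0
eef_pos: [512.0, 227.0, 106.5]
tool_rot: [-3.141, 0.0, 1.546]
force: [-0.6, -0.2, 0.5]
width: -0.1
gripper_force: 0.0
```

Call:
creep_tool([
  {"sz":0.4,"finger_gap":0},
  {"sz":0.3,"finger_gap":0},
  {"sz":0.2,"finger_gap":0},
  {"finger_gap":0},
])

```text
clock: 18.4
eef_pos: [512.0, 227.1, 106.1]
tool_rot: [-3.141, -0.0, 1.546]
force: [-1.3, -0.4, 4.5]
width: 0.0
gripper_force: 2.5
```

Call:
creep_tool([
  {"sz":-10,"finger_gap":0},
  {"sz":-35,"finger_gap":0},
  {"sx":-10,"sz":-35,"finger_gap":20},
  {"sx":-40,"finger_gap":45},
  {"sx":-35,"finger_gap":45},
  {"sx":-10,"finger_gap":45},
  {"finger_gap":45},
  {"finger_gap":45},
  {"finger_gap":45},
])

```text
clock: 19.3
eef_pos: [509.7, 133.9, 185.5]
tool_rot: [-3.141, -0.001, 1.548]
force: [-0.1, 0.7, -0.3]
width: 45.0
gripper_force: 0.0
```

```bash
python3 look.py k; python3 meas.py k
```

```text
19.3 [509.7 133.9 185.5] [-180.    -0.    88.7] [-0.1  0.7 -0.3] 45.024978755602405
btn-in 1326 105.65705321933441 [512.   227.23] y 213.49448412358285 240.68423671299317 ((511.94537353515625, 227.05958557128906), 13.831933975219727) 15.571331977844238
bezel 353 103.73446532648916 [512.28 228.92] y 205.50807134642142 249.95967989359383 ((512.685546875, 227.52279663085938), 25.464012145996094) 88.76390075683594
sleeve 5971 102.1418077159744 [512.21 234.78] y 176.90962980051077 277.45132999839876 ((511.9848937988281, 227.59982299804688), 52.33702087402344) 89.60549926757812
post 350 128.02030714623788 [509.57 133.4 ] y 125.89064633465931 139.82157764666044 ((509.5730285644531, 132.6448211669922), 7.194665431976318) 89.30914306640625
arm 1774 92.4318741392852 [509.78 141.77] y 91.92760752226316 176.5412528159948 ((507.79132080078125, 134.47064208984375), 42.60444641113281) 88.22001647949219
plate 5649 32.34291230003631 [509.81  19.78] y -54.425393077252174 78.00055816232943 ((508.20025634765625, 12.145209312438965), 77.68338775634766) 88.74327087402344
```

Button is in (top ≈106 mm). Descending on the post.

Call:
creep_tool([
  {"sx":-2,"sy":0.7,"sz":20,"finger_gap":45},
  {"sz":25,"finger_gap":45},
  {"sz":25,"finger_gap":45},
  {"sz":12,"finger_gap":45},
  {"sz":4,"finger_gap":45},
  {"finger_gap":30},
  {"finger_gap":20},
  {"finger_gap":8},
  {"finger_gap":8},
  {"finger_gap":8},
  {"finger_gap":8},
  {"finger_gap":8},
])

```text
clock: 20.55
eef_pos: [510.4, 130.3, 100.8]
tool_rot: [3.141, -0.001, 1.546]
force: [-3.1, 0.3, 6.6]
width: 11.7
gripper_force: 58.5
```

Call:
creep_tool([
  {"finger_gap":8},
  {"finger_gap":8},
  {"finger_gap":8},
])

```text
clock: 20.85
eef_pos: [510.4, 130.3, 100.8]
tool_rot: [3.141, -0.001, 1.546]
force: [-2.2, 0.2, 7.1]
width: 12.3
gripper_force: 58.5
```

Call:
creep_tool([
  {"sx":-3,"sz":-0.4,"finger_gap":8},
  {"sx":-7,"finger_gap":8},
  {"sx":-10,"finger_gap":8},
  {"sx":-10,"finger_gap":8},
  {"sx":-10,"finger_gap":8},
  {"sx":-10,"finger_gap":8},
  {"sx":-7,"finger_gap":8},
  {"sx":-3,"finger_gap":8},
  {"finger_gap":8},
  {"finger_gap":8},
])

```text
clock: 21.85
eef_pos: [508.9, 71.4, 100.8]
tool_rot: [3.141, -0.002, 1.546]
force: [-1.8, 4.8, 6.2]
width: 12.4
gripper_force: 58.8
```

```bash
python3 look.py l
```

Run:
```python
from h import *
f=np.load('pics/wl.npz'); KM=(f['K'],f['M']); P=cloud(KM,f['d']); g=cv2.cvtColor(f['im'],cv2.COLOR_BGR2GRAY)
# sample intensity along arm top: centre line stand x=0
y0=82.0
pr=[]
for y in np.arange(60,195,0.5):
    vals=[]
    for o in (-6,-3,0,3,6):
        x=506.6+.0244*(y-12.5)+o; p=proj(KM,[x,y,92.3])[0]
        vals.append(cv2.getRectSubPix(g,(1,1),(float(p[0]),float(p[1])))[0,0])
    q=proj(KM,[506.6+.0244*(y-12.5),y,92.3])[0]; pr.append((y,np.array(vals),q,P[int(round(q[1])),int(round(q[0])),2]))
for y,v,q,z in pr[::2]: print(y,v,q.round(1),round(float(z),1))
```

```text
21.85 [508.9  71.4 100.8] [180.   -0.1  88.6] [-1.8  4.8  6.2] 12.350933030012524
60.0 [ 87 127 149 122  93] [318.3 274.8] 127.9
61.0 [ 87 103 124 104  92] [318.3 273.2] 126.8
62.0 [ 79  97 107 103  81] [318.3 271.6] 126.2
63.0 [ 59 100 103 104  61] [318.3 269.9] 125.2
64.0 [ 70  91 105  88  80] [318.3 268.3] 123.8
65.0 [79 67 78 68 73] [318.3 266.6] 121.8
66.0 [55 95 84 99 52] [318.3 264.9] 120.4
67.0 [ 67  90 104  91  52] [318.3 263.2] 119.8
68.0 [71 65 84 70 47] [318.3 261.6] 117.0
69.0 [ 57  93  75 101  39] [318.3 259.9] 115.2
70.0 [ 70  85 103  88  79] [318.3 258.2] 113.8
71.0 [66 65 76 74 59] [318.3 256.5] 112.0
72.0 [ 62  91  85 103  62] [318.3 254.8] 109.5
73.0 [ 65  74 104  78  58] [318.3 253.1] 108.1
74.0 [57 72 71 88 66] [318.3 251.4] 106.1
75.0 [67 91 98 97 78] [318.3 249.7] 103.5
76.0 [65 58 86 73 67] [318.3 247.9] 102.2
77.0 [ 62  91  86 104  64] [318.3 246.2] 99.5
78.0 [ 65  76 100  77  66] [318.3 244.5] 97.0
79.0 [71 67 72 69 62] [318.3 2
[... 4666 characters left out ...]

180.0 [53 55 57 59 56] [318.5  29.2] 100.8
181.0 [41 39 42 42 43] [318.5  26.7] 104.0
182.0 [59 59 60 61 63] [318.5  24.1] 104.7
183.0 [79 81 84 85 90] [318.5  21.5] 104.5
184.0 [ 99 100 101 102 102] [318.5  18.9] 105.9
185.0 [100 102 102 104 105] [318.5  16.3] 106.0
186.0 [103 102 104 106 105] [318.5  13.7] 105.7
187.0 [104 105 106 106 107] [318.5  11.1] 103.4
188.0 [103 104 106 105 109] [318.5   8.4] 104.3
189.0 [106 105 106 107 110] [318.5   5.8] 106.1
190.0 [107 108 109 108 109] [318.5   3.1] 104.2
191.0 [108 108 108 107 108] [318.5   0.4] 105.4
192.0 [107 106 107 106 108] [318.5  -2.2] 189.1
193.0 [107 106 107 106 108] [318.5  -4.9] 188.1
194.0 [107 106 107 106 108] [318.5  -7.7] 188.1
```

Scale: long lines 0 and 50 at y 118.6 and 168.6, mouth edge at y 177.3. That reads about 58.7 mm, and TCP travel gives 58.9. Another 11.2 mm is needed.

Call:
creep_tool([
  {"sx":-4,"finger_gap":8},
  {"sx":-4,"finger_gap":8},
  {"sx":-2.4,"finger_gap":8},
  {"sx":-1,"finger_gap":8},
  {"finger_gap":8},
  {"finger_gap":8},
  {"finger_gap":8},
])

```text
clock: 22.6
eef_pos: [508.6, 60.3, 100.8]
tool_rot: [3.141, -0.003, 1.547]
force: [-1.4, 5.5, 6.1]
width: 11.9
gripper_force: 58.9
```

Create scale.py:
```python
import sys
from h import *
f=np.load(f'pics/w{sys.argv[1]}.npz'); KM=(f['K'],f['M']); g=cv2.cvtColor(f['im'],cv2.COLOR_BGR2GRAY)
Y=np.arange(85,185,.1); pts=[[506.9+.0244*(y-12.5),y,92.3] for y in Y]
s=0
for o in (-5,-3,0,3,5):
    p=proj(KM,np.array(pts)+[o,0,0]).astype(np.float32); s=s+cv2.remap(g,p[None,:,0],p[None,:,1],1)[0].astype(float)/5
dark=s<100; n,lab,st,ce=cv2.connectedComponentsWithStats(dark.astype(np.uint8)[None])
for i in range(1,n):
    w=(120-s)*(lab[0]==i); w=w.clip(0); print(round(Y[st[i,0]],1),round(st[i,2]*.1,1),'centroid',round((w*Y).sum()/w.sum(),2),end='; ')
print()
```

```bash
python3 look.py m; python3 scale.py l; python3 scale.py m
```

```text
22.6 [508.6  60.3 100.8] [180.   -0.2  88.6] [-1.4  5.5  6.1] 11.90801826216835
117.9 1.3 centroid 118.54; 128.0 1.3 centroid 128.58; 138.0 1.3 centroid 138.59; 148.0 1.2 centroid 148.55; 158.0 1.2 centroid 158.59; 167.6 1.9 centroid 168.52; 177.1 6.8 centroid 180.12; 
106.9 1.3 centroid 107.53; 116.9 1.4 centroid 117.55; 127.0 1.2 centroid 127.57; 137.0 1.2 centroid 137.53; 147.0 1.2 centroid 147.57; 156.9 1.3 centroid 157.55; 166.5 2.0 centroid 167.5; 176.6 8.4 centroid 181.22;
```

```bash
for t in j k l m; do python3 meas.py $t | grep -E "post|arm|sleeve" | cut -c1-110; done
```

Run:
```python
from h import *
for t in 'jklm':
    f=np.load(f'pics/w{t}.npz'); KM=(f['K'],f['M']); g=cv2.cvtColor(f['im'],cv2.COLOR_BGR2GRAY)
    Y=np.arange(172,182,.5); p=proj(KM,[[506.9+.0244*(y-12.5),y,92.3] for y in Y]).astype(np.float32)
    print(t,cv2.remap(g,p[None,:,0],p[None,:,1],1)[0].tolist())
```

```text
sleeve 5467 102.13174129389178 [512.15 232.24] y 176.89844687211814 274.13607815674845 ((511.9590148925781, 22
post 334 128.0397201172392 [509.63 133.24] y 125.71775608363767 139.2039075146446 ((509.6434326171875, 132.626
arm 1719 92.41079244983617 [509.8  142.39] y 95.18935320302744 176.16418697379774 ((509.5323181152344, 135.936
sleeve 5971 102.1418077159744 [512.21 234.78] y 176.90962980051077 277.45132999839876 ((511.9848937988281, 227
post 350 128.02030714623788 [509.57 133.4 ] y 125.89064633465931 139.82157764666044 ((509.5730285644531, 132.6
arm 1774 92.4318741392852 [509.78 141.77] y 91.92760752226316 176.5412528159948 ((507.79132080078125, 134.4706
sleeve 1275 103.50195826107858 [510.97 180.44] y 176.527292496134 188.12239416573536 ((510.9071960449219, 183.
post 1790 128.0313426223861 [508.27  77.63] y 60.67347001749452 84.29770344944788 ((508.3619079589844, 78.6012
arm 9205 92.2333568754417 [509.52 129.73] y 33.194564195447605 179.4683379933982 ((509.01898193359375, 107.373
sleeve 269 99.45177439867273 [510.85 177.48] y 176.44326607534634 178.75453123972426 ((510.9664306640625, 178.
post 1799 128.04088983910856 [507.92  66.61] y 49.725671202981424 73.16724678416499 ((508.0445556640625, 67.92
arm 10630 92.23493135870689 [509.41 126.14] y 22.3896495290692 179.59873354397988 ((508.785400390625, 101.9032
j [103, 101, 100, 100, 100, 100, 100, 101, 93, 73, 60, 56, 65, 79, 89, 90, 92, 94, 94, 96]
k [102, 102, 102, 102, 101, 102, 102, 102, 90, 76, 60, 64, 72, 85, 91, 96, 98, 97, 96, 97]
l [108, 110, 111, 110, 110, 111, 111, 110, 111, 112, 105, 62, 41, 40, 40, 48, 56, 51, 40, 51]
m [110, 110, 111, 109, 110, 110, 110, 110, 110, 102, 53, 32, 35, 37, 35, 40, 45, 3, 0, 0]
```

Call:
creep_tool([
  {"sx":-0.2,"finger_gap":8},
  {"finger_gap":8},
  {"finger_gap":8},
  {"finger_gap":8},
  {"finger_gap":8},
  {"finger_gap":8},
  {"finger_gap":8},
  {"finger_gap":8},
])

```text
clock: 23.45
eef_pos: [508.6, 60.4, 100.8]
tool_rot: [3.141, -0.003, 1.547]
force: [-1.5, 5.8, 6.4]
width: 11.8
gripper_force: 58.9
```

```bash
python3 look.py n; python3 scale.py n
```

Run:
```python
from h import *
f=np.load('pics/wn.npz'); KM=(f['K'],f['M']); P=cloud(KM,f['d']); m=(abs(P[...,0]-508)<44)&(P[...,1]<10)&(P[...,1]>-60)&(P[...,2]>28)&(P[...,2]<36); print('plate z',np.median(P[m][:,2]) if m.any() else None)
f,d=cams.get_image('top'); g=np.load('pics/top0.npz')['im']; D=cv2.absdiff(f,g).max(2)>60
n,l,st,ce=cv2.connectedComponentsWithStats(cv2.morphologyEx(D.astype(np.uint8),cv2.MORPH_CLOSE,np.ones((5,5))))
print([(st[i].tolist()) for i in range(1,n) if st[i,4]>25])
```

```text
23.45 [508.6  60.4 100.8] [180.   -0.2  88.6] [-1.5  5.8  6.4] 11.829609743703385
106.9 1.3 centroid 107.54; 117.0 1.3 centroid 117.58; 127.0 1.3 centroid 127.6; 137.0 1.2 centroid 137.55; 147.0 1.2 centroid 147.59; 156.9 1.3 centroid 157.56; 166.5 2.0 centroid 167.51; 176.6 8.4 centroid 181.23; 
plate z 32.26105179176881
[[258, 149, 27, 20, 277], [285, 175, 29, 21, 250], [388, 190, 32, 19, 353], [283, 197, 6, 7, 35], [218, 210, 62, 116, 4563], [192, 236, 8, 20, 62], [167, 246, 19, 11, 56], [162, 297, 31, 29, 379], [19, 299, 29, 10, 129], [27, 309, 55, 27, 782], [155, 327, 122, 73, 2700], [289, 361, 10, 9, 42], [0, 371, 40, 14, 178], [322, 379, 9, 21, 94], [54, 388, 10, 12, 77]]
```

Call:
creep_tool([
  {"sx":-0.3,"finger_gap":8},
  {"finger_gap":8},
  {"finger_gap":8},
  {"finger_gap":8},
  {"finger_gap":8},
  {"finger_gap":8},
])

```text
clock: 24.15
eef_pos: [508.6, 60.2, 100.8]
tool_rot: [3.141, -0.003, 1.547]
force: [-2.0, 6.5, 5.4]
width: 12.4
gripper_force: 58.9
```

```bash
python3 look.py o; python3 scale.py o | cut -c1-60
```

```text
24.15 [508.6  60.2 100.8] [180.   -0.2  88.6] [-2.   6.5  5.4] 12.350579122369535
106.7 1.3 centroid 107.34; 116.8 1.3 centroid 117.38; 126.8
```

Line 0 is now 69.9–70.0 mm ahead of the mouth edge (177.3), and TCP travel is 70.1 mm. The arm is steady and still gripped, so I hand in.

```bash
python3 -c "
from cell import ctrl; print(ctrl.finish_job())"
```

```text
the job is handed in; nothing more can be done
None
```

I seated the stone backplate flush on the dowels and let go, pushed the lock button in, and drew the guide arm to its 70 mm line (measured 69.9–70.1 mm); the gripper is still holding it there, and I handed the job in at about 24 s.

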